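# Put the stamping and sealing set away in its fitted tray

## Robot

A 6-joint arm with a two-finger parallel gripper is mounted at the origin on the work surface; the furniture and walls round the work are solid. World frame = base frame: x ahead of the robot, y to its left, z up, the work surface at z = 0. Lengths are in mm, angles in degrees, forces in N, time in s.
With the tool pointing down it reaches from about 300 to 850 mm from the base axis. Payload 4.2 kg.
Tool frame: the origin (TCP) lies at the very end of the fingers, on their centre line; the grasp point (between the pads) lies 19 mm behind it; z points along the fingers, y is the line along which they close (so a half turn about z gives the same grasp; the last joint's range is limited). The gripper opens to 91 mm and grips with 3 to 60 N. Pads are 32 mm wide; open, the fingers measure 118 mm over their backs; the gripper's body (76 mm by 178 mm) begins 60 mm behind the grasp point.
Start: joints at [67.265, 18.312, 89.639, -0, 72.044, -1.146], TCP at [211.573, 534.678, 213.976] pointing down, gripper open.
Joint ranges: [-177.97, 177.97], [-48.28, 115.42], [12.27, 149.76], [-77.06, 257.06], [2.81, 150.46], [-146.56, 146.56]. Speed limits (degrees/s): [147.25, 147.25, 180, 180, 180, 180].

## Interface

Orientations are given as [roll, pitch, yaw] about the fixed x, y, z axes, in that order (R = Rz(yaw) Ry(pitch) Rx(roll)).
In Python, from workcell import * gives the robot as it stands.
- The arm moves only by the tool move_arm, never from a script. Its argument "motion" is a list of rows, each a list of 3 entries, a list of its own where there are three numbers: the finger opening in mm, from 0 to 91.2, then the shift along the world's x, y, z in units of 25 mm (1.0 is 25 mm), then the turn, a rotation vector about the world's x, y, z in units of 4 degrees (1.0 is 4 degrees). In form: [[grip, [x, y, z], [ax, ay, az]], ...]. A call has 1 to 20 rows; each row shifts and turns the commanded pose from where the row before left it; what a row does not reach is not made up. A row lasts 1/12 s, in which the tool goes at most 41.7 mm and 7.16 degrees, less where a joint would pass 70% of its speed; a pose out of reach is approached as far as the arm can. A call with a number of a shift or a turn outside -1 to 1 is refused whole. A call with a gripper value outside its range is refused whole. The fingers move at their own pace and stop on an object; "grip_force" is the grip in N (left out, the last holds). Time passes only in rows, so rows that do not move let the fingers close. It gives the time, the measured TCP pose, the force, the opening and the grip force at its end, in the units of the state.
- state(): the state, without advancing time (a new reading comes with each control period).
- grab_frame(name): name is "side" or "top" or "wrist"; returns the picture (384x512x3 uint8, blue, green, red); there is no depth.
- camera_info(name): a dict with "fx", "fy", "cx", "cy" (pixels), "k1" (the pictures are not rectified: a ray, as slopes to the right and down, at radius r is drawn at 1 + k1 r^2 times it, then the intrinsics apply), "rvec" (rotation vector, rad) and "tvec" (3), from world to camera coordinates, as OpenCV has them. Camera axes: x right, y down, z forward; pixel columns grow to the right and rows downward; lengths in mm; the calibration is good to about 2 mm. A picture is of the moment at which its call begins: read the wrist's pose just before it. camera_info takes no time and is no camera call; for the wrist camera it gives the pose at the moment of the call.
- job_done(): hands the job in; it is judged then, once.
The state is a dict: "time_s": time; "qpos": joint angles; "qvel": joint speeds; "effort": joint torques, N m; "ee_pos": TCP position; "ee_rot": TCP orientation; "force": force on the tool from outside, world axes, zero at the start; "torque": the same for the moment, N m; "gripper_width": finger opening in mm; "gripper_force": force on a finger pad.
Only numpy, scipy, OpenCV 4.12 (cv2) and the standard library are available. Lean on these libraries where they do the work, as an engineer would, in place of code of your own. Each camera call takes 0.05 s, during which the arm holds its last target. There are 200 camera calls.

## Task

The letters are done: put the stamping and sealing set away in its fitted tray, the ink pad, rubber stamp, ink bottle, sealing wax and hand seal each in the recess cut to its outline. Each must sit down flat on the baize of its own recess, the stamp and the seal standing on their faces; keep the ink bottle upright all the time.

Things in the scene. Friction and masses are not known exactly. Their poses are not given: they have to be found in the camera images.
- pad_mid (a point): Closed tin ink pad lying flat, a rectangular block 62 (x) x 92 (y) x 16 mm high, 0.09 kg. This point is its centre, 8 mm above its underside; x is along its short side, y along its long side.
- stamp_mid (a point): Rubber stamp standing on its face: a wooden base 26 (x) x 54 (y) x 16 mm high with a round upright handle over its middle, tapering from 24 mm across (56 mm above the underside) to 14 mm at its foot and rounded off above, best gripped half-way up; 69 mm high in all, 0.06 kg. This point is on the handle's axis, 34.5 mm above the underside; y is along the base's long side.
- bottle_mid (a point): Ink bottle standing upright with its cap on: a square body 47 x 46 x 40 mm high and a round cap 29 mm across above it, 56 mm high in all, 0.17 kg. This point is on its axis half-way up, 28 mm above its underside; x and y are square to its sides.
- wax_mid (a point): Stick of sealing wax lying flat, a bar 12 (x) x 101 (y) x 11 mm high, 0.03 kg. This point is its centre, 5.5 mm above its underside; y is along the stick.
- seal_mid (a point): Hand seal standing on its face: a round brass foot 32 mm across and 10 mm high with a turned wooden handle, 25 mm across at its thickest (47 mm above the underside), 65 mm high in all, 0.13 kg. This point is on its axis half-way up, 33 mm above its underside. Round, so its yaw means nothing.
- pad_insert: Fixed wooden insert of the long tray, 126 (its x) x 85 (its y) x 16 mm high, with a large rectangular recess for the ink pad, 104 (x) x 74 (y) mm, floor 10 mm above the desk (6 mm deep); the pad's long side lies along x. Origin: centre of the insert's underside, at desk height, under the recess's centre. Five inserts stand 86 mm apart in a row, in any order, in a rail of their height.
- stamp_insert: Fixed wooden insert of the long tray, 126 (its x) x 85 (its y) x 16 mm high, with a small rectangular recess for the rubber stamp, 66 (x) x 38 (y) mm, floor 8 mm above the desk (8 mm deep); the base's long side lies along x. Origin: centre of the insert's underside, at desk height, under the recess's centre. Five inserts stand 86 mm apart in a row, in any order, in a rail of their height.
- bottle_insert: Fixed wooden insert of the long tray, 126 (its x) x 85 (its y) x 16 mm high, with a square recess for the ink bottle, 59 x 59 mm, floor 8 mm above the desk (8 mm deep); the bottle's sides lie along x and y. Origin: centre of the insert's underside, at desk height, under the recess's centre. Five inserts stand 86 mm apart in a row, in any order, in a rail of their height.
- seal_insert: Fixed wooden insert of the long tray, 126 (its x) x 85 (its y) x 16 mm high, with a round recess for the hand seal, 44 mm across, floor 8 mm above the desk (8 mm deep). Origin: centre of the insert's underside, at desk height, under the recess's centre. Five inserts stand 86 mm apart in a row, in any order, in a rail of their height.
- wax_insert: Fixed wooden insert of the long tray, 126 (its x) x 85 (its y) x 16 mm high, with a long narrow groove for the sealing wax, 114 (x) x 25 (y) mm, floor 10 mm up (6 mm deep), crossed by a thumb notch as deep, 50 (x) x 72 (y) mm, for the fingers; the stick lies along x. Origin: centre of the insert's underside, at desk height, under the recess's centre. Five inserts stand 86 mm apart in a row, in any order, in a rail of their height.
Not all that is in view belongs to the job. Of the things shaped like the part that bears seal_mid, the dark wooden one is meant.

How it is judged:
By the outcome, as a careful person would: the job done as asked, in the order asked, and still so for the second after the job is handed in, with the robot touching nothing.
It also fails if it takes over 136 s, if anything falls off the work surface, if the arm or the gripper's body presses on something with over 40 N, if the wrist force passes 120 N, or if a joint passes its speed limit or range.

## Working session

There is one attempt and no reset: what is moved stays moved. The work goes in short steps, Python scripts to look and compute and a tool call to move; the robot and the scene stay as the last step left them, time stands still between calls to the robot, and variables do not carry over. Pictures are saved under pics/ and viewed, at most 18 in all, crops included, and the job is handed in when it is done.

Besides the shell and the picture viewer there is one more tool, called by a JSON object that holds its "name" and its "arguments", one argument or row to a line. move_arm: Moves the arm, as the interface text tells. Shifts and turns lie within -1 to 1; 1 stands for 25 mm of shift or 4 degrees of turn. Its arguments: {"type":"object","properties":{"motion":{"type":"array","items":{"type":"array"}},"grip_force":{"type":"number"}},"required":["motion"]}

```bash
mkdir -p pics; ls; python3 - <<'E'
from workcell import *
import cv2
s=state();print(s)
for n in("side","top","wrist"):
    print(n,camera_info(n))
    cv2.imwrite(f"pics/{n}0.png",grab_frame(n))
E
```

```text
pics
{'time_s': 0.0, 'qpos': array([ 6.72651578e+01,  1.83490641e+01,  8.97064572e+01, -2.79247610e-03,
        7.20439424e+01, -1.14563196e+00]), 'qvel': array([ 0.07342718,  0.02139283, -0.02869874, -0.11573076, -0.05510066,
       -0.03472752]), 'effort': array([-2.08391881e-03, -4.12464809e+01, -2.31966877e+01,  7.26274517e-02,
        4.57011780e-02, -1.41608311e-04]), 'ee_pos': array([211.38451834, 534.18552412, 213.14577287]), 'ee_rot': array([-1.79900503e+02,  6.65786314e-04,  1.58411654e+02]), 'force': array([ 0.16422958, -0.01067024,  0.27041058]), 'torque': array([-0.02759201,  0.02361945,  0.01753729]), 'gripper_force': 0.0, 'gripper_width': 90.91952990038968}
side {'fx': 449.1507880982258, 'fy': 449.1507880982258, 'cx': 255.23404904511344, 'cy': 193.8720925118783, 'k1': -0.02358349869477001, 'rvec': array([ 2.13675262, -0.42631265,  0.23422458]), 'tvec': array([-472.46524335,   86.58718921,  819.29969416])}
top {'fx': 375.37859316797784, 'fy': 375.37859316797784, 'cx': 261.59193299613213, 'cy': 192.57177996734396, 'k1': -0.013461566737028212, 'rvec': array([ 2.18617998, -2.19535053,  0.08932267]), 'tvec': array([-73.45375211, 475.17277065, 851.68907355])}
wrist {'fx': 317.94292382293867, 'fy': 317.94292382293867, 'cx': 255.13941771914213, 'cy': 192.39835688347094, 'k1': -0.0007541698061472473, 'rvec': array([-2.4058123 , -1.63442251, -0.21956183]), 'tvec': array([-572.987909  ,  -29.60108358,  391.93161082])}
```

View pics/top0.png

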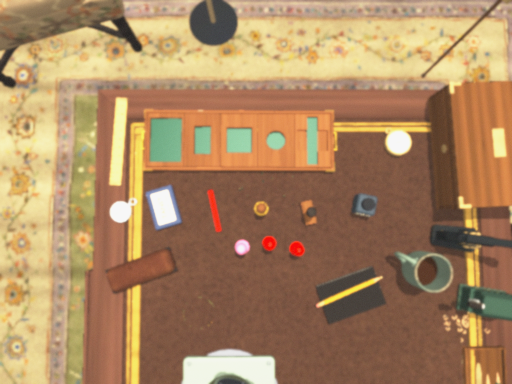

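View pics/side0.png

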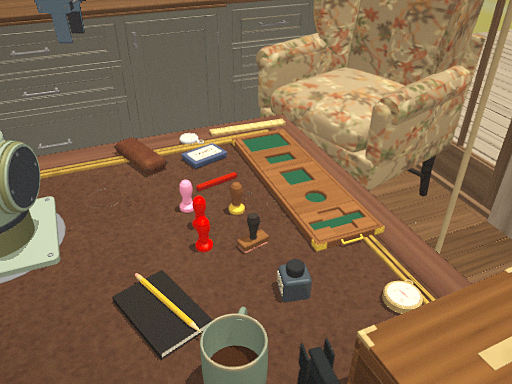

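The top view shows the tray at (145-335, 110-170). From left to right its inserts are pad, stamp, bottle, seal and wax. The pad is at (163,207), the wax at (214,210), the brown seal at (260,208), the stamp at (308,212) and the bottle at (365,205). The side view agrees with this. The red and pink seals are decoys.

```bash
cat > h.py <<'E'
from workcell import *
import numpy as np, cv2
from scipy.spatial.transform import Rotation as Ro
def cam(n):
    c=camera_info(n); R=cv2.Rodrigues(c["rvec"])[0]
    return dict(K=np.array([[c["fx"],0,c["cx"]],[0,c["fy"],c["cy"]],[0,0,1]]),d=np.array([c["k1"],0,0,0]),r=c["rvec"],t=c["tvec"],R=R,o=-R.T@c["tvec"])
def rays(C,uv):
    p=cv2.undistortPoints(np.array(uv,float).reshape(-1,1,2),C["K"],C["d"])[:,0]
    return np.c_[p,np.ones(len(p))]@C["R"]
def onplane(C,uv,z):
    d=rays(C,uv); return C["o"]+d*((z-C["o"][2])/d[:,2])[:,None]
def proj(C,P):
    return cv2.projectPoints(np.array(P,float).reshape(-1,1,3),C["r"],C["t"],C["K"],C["d"])[0][:,0]
def tri(C1,u1,C2,u2):
    d1=rays(C1,[u1])[0];d2=rays(C2,[u2])[0]
    A=np.c_[d1,-d2];s=np.linalg.lstsq(A,C2["o"]-C1["o"],rcond=None)[0]
    a=C1["o"]+s[0]*d1;b=C2["o"]+s[1]*d2
    return (a+b)/2,np.linalg.norm(a-b)
E
python3 - <<'E'
from h import *
np.set_printoptions(precision=1,suppress=True)
T=cam("top");S=cam("side");W=cam("wrist")
print(T["o"],S["o"],W["o"],W["R"][2])
for n,u,z in [("pad",(163,207),16),("wax",(214,210),11),("seal",(261,208),60),("stamp",(310,211),60),("bottle",(366,204),56),("trayTL",(145,111),16),("trayBR",(334,170),16),("padrec",(167,140),16),("waxrec",(312,141),16)]:
    print(n,onplane(T,[u],z)[0])
for n,a,b in [("pad",(163,207),(204,155)),("wax",(214,210),(217,181)),("seal",(261,208),(236,185)),("stamp",(310,211),(253,217)),("bottle",(366,204),(294,268)),("padrec",(167,140),(266,143)),("sealrec",(277,141),(316,197))]:
    print(n,*tri(T,a,S,b))
s=state();R=Ro.from_euler("xyz",s["ee_rot"],degrees=True).as_matrix();print("cam in tool",R.T@(W["o"]-s["ee_pos"]),R.T@W["R"][2])
i=cv2.imread("pics/top0.png")[90:260,110:410];cv2.imwrite("pics/c.png",cv2.resize(i,(800,453),interpolation=2))
E
```

```text
[413.7 -65.8 883.8] [ 189.4 -760.6  536.3] [140.8 561.6 384.4] [ 0.2 -0.1 -1. ]
pad [442.4 152.2  16. ]
wax [435.2  35.1  11. ]
seal [437.9 -73.5  60. ]
stamp [ 430.9 -181.1   60. ]
bottle [ 445.9 -306.2   56. ]
trayTL [668.2 197.7  16. ]
trayBR [ 527.1 -244.7   16. ]
padrec [599.  145.1  16. ]
waxrec [ 595.7 -194.2   16. ]
pad [443.3 154.6   5.7] 1.1343006597612546
wax [435.8  35.8   4. ] 1.0579595178904933
seal [439.1 -73.9  59. ] 2.486912980347045
stamp [ 431.2 -181.4   59. ] 0.7275405249199437
bottle [ 447.  -309.8   44.5] 1.5994424654049326
padrec [601.3 145.9  10.8] 2.527551895935148
sealrec [ 597.9 -112.9   13.8] 3.4049292886442135
cam in tool [  75.7   -0.9 -171. ] [-0.3 -0.   1. ]
```

View pics/c.png

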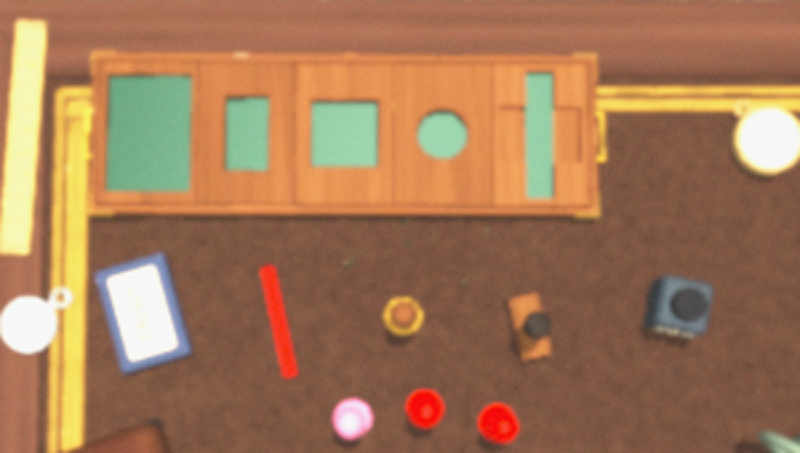

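{"name": "move_arm", "arguments": {
  "motion": [
    [91,[0.46,-0.95,0.08],[0,0,0.27]],
    [91,[0.46,-0.95,0.08],[0,0,0.27]],
    [91,[0.46,-0.95,0.08],[0,0,0.27]],
    [91,[0.46,-0.95,0.08],[0,0,0.27]],
    [91,[0.46,-0.95,0.08],[0,0,0.27]],
    [91,[0.46,-0.95,0.08],[0,0,0.27]],
    [91,[0.46,-0.95,0.08],[0,0,0.27]],
    [91,[0.46,-0.95,0.08],[0,0,0.27]],
    [91,[0.46,-0.95,0.08],[0,0,0.27]],
    [91,[0.46,-0.95,0.08],[0,0,0.27]],
    [91,[0.46,-0.95,0.08],[0,0,0.27]],
    [91,[0.46,-0.95,0.08],[0,0,0.27]],
    [91,[0.46,-0.95,0.08],[0,0,0.27]],
    [91,[0.46,-0.95,0.08],[0,0,0.27]],
    [91,[0.46,-0.95,0.08],[0,0,0.27]],
    [91,[0.46,-0.95,0.08],[0,0,0.27]],
    [91,[0.46,-0.95,0.08],[0,0,0.27]],
    [91,[0.46,-0.95,0.08],[0,0,0.27]],
    [91,[0.46,-0.95,0.08],[0,0,0.27]],
    [91,[0.46,-0.95,0.08],[0,0,0.27]]
  ]
}}

```text
time_s: 1.82
ee_pos: [441.7, 58.4, 253.9]
ee_rot: [180.0, -0.0, -179.9]
force: [0.4, 0.4, 0.4]
gripper_width: 91.1
gripper_force: 0.0
```

{"name": "move_arm", "arguments": {
  "motion": [
    [91,[0,0,0],[0,0,0]],
    [91,[0,0,0],[0,0,0]]
  ]
}}

```text
time_s: 1.98
ee_pos: [441.7, 58.9, 253.7]
ee_rot: [180.0, -0.0, 179.8]
force: [0.1, -0.6, -0.7]
gripper_width: 90.6
gripper_force: 0.0
```

```bash
cat > snap.py <<'E'
import sys,pickle
from h import *
n=sys.argv[1]
C=cam("wrist");i=grab_frame("wrist");cv2.imwrite(f"pics/{n}.png",i);pickle.dump(C,open(f"pics/{n}.pkl","wb"))
s=state();print(s["ee_pos"].round(1),s["ee_rot"].round(1),s["qpos"].round(0),C["o"].round(1))
E
python3 snap.py w1
```

```text
[441.2  59.7 253.6] [ 1.800e+02 -1.000e-01  1.799e+02] [  6.   5. 101.   0.  74. -84.] [365.8  58.3 424.8]
```

{"name": "move_arm", "arguments": {
  "motion": [
    [91,[0,-0.95,0],[0,0,0]],
    [91,[0,-0.95,0],[0,0,0]],
    [91,[0,-0.95,0],[0,0,0]],
    [91,[0,-0.95,0],[0,0,0]],
    [91,[0,-0.95,0],[0,0,0]],
    [91,[0,-0.95,0],[0,0,0]],
    [91,[0,-0.95,0],[0,0,0]],
    [91,[0,-0.95,0],[0,0,0]],
    [91,[0,-0.95,0],[0,0,0]],
    [91,[0,-0.95,0],[0,0,0]],
    [91,[0,0,0],[0,0,0]],
    [91,[0,0,0],[0,0,0]],
    [91,[0,0,0],[0,0,0]]
  ]
}}

```text
time_s: 3.12
ee_pos: [441.4, -176.5, 253.8]
ee_rot: [179.9, -0.0, -179.9]
force: [-0.0, -0.0, -0.8]
gripper_width: 91.1
gripper_force: 0.0
```

```bash
python3 snap.py w2
```

```text
[ 441.5 -176.4  253.9] [ 180.    -0.  -179.9] [ -23.    8.   98.    0.   74. -113.] [ 365.5 -177.5  424.9]
```

View pics/w1.png

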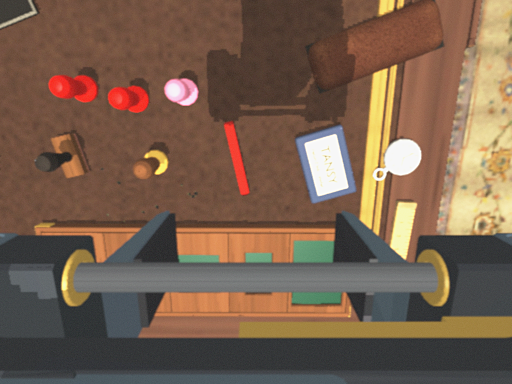

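View pics/w2.png

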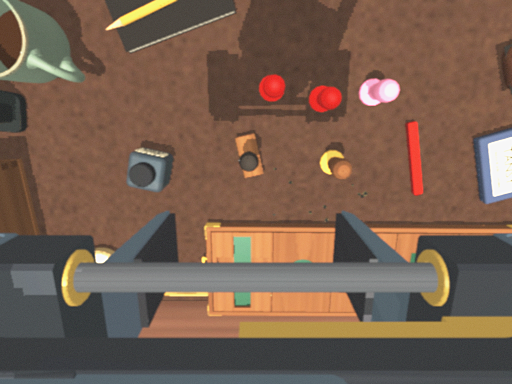

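The wrist views show the pad at (325,162), wax at (237,157), brown seal at (148,165), stamp at (65,157) in w1, and the bottle at (148,170), stamp at (250,157), seal at (335,165), wax at (415,157) in w2. The gripper hides the tray, so I'll pull back to view it.

{"name": "move_arm", "arguments": {
  "motion": [
    [91,[-0.9,0.2,0],[0,0,0]],
    [91,[-0.9,0.2,0],[0,0,0]],
    [91,[-0.9,0.2,0],[0,0,0]],
    [91,[-0.9,0.2,0],[0,0,0]],
    [91,[-0.9,0.2,0],[0,0,0]],
    [91,[-0.6,0,0],[0,0,0]],
    [91,[0,0,0],[0,0,0]],
    [91,[0,0,0],[0,0,0]],
    [91,[0,0,0],[0,0,0]]
  ]
}}

```text
time_s: 3.92
ee_pos: [315.1, -152.9, 254.3]
ee_rot: [-180.0, 0.1, -180.0]
force: [-0.0, 0.8, 0.7]
gripper_width: 90.9
gripper_force: 0.0
```

```bash
python3 snap.py w3
```

```text
[ 315.1 -153.   254.1] [-180.    0. -180.] [ -28.   -4.  110.    0.   74. -118.] [ 238.8 -153.7  425.2]
```

{"name": "move_arm", "arguments": {
  "motion": [
    [91,[0,0.95,0],[0,0,0]],
    [91,[0,0.95,0],[0,0,0]],
    [91,[0,0.95,0],[0,0,0]],
    [91,[0,0.95,0],[0,0,0]],
    [91,[0,0.95,0],[0,0,0]],
    [91,[0,0.95,0],[0,0,0]],
    [91,[0,0.95,0],[0,0,0]],
    [91,[0,0,0],[0,0,0]],
    [91,[0,0,0],[0,0,0]],
    [91,[0,0,0],[0,0,0]]
  ]
}}

```text
time_s: 4.8
ee_pos: [314.6, 13.2, 253.9]
ee_rot: [-180.0, -0.0, -179.9]
force: [1.0, 0.0, 0.7]
gripper_width: 91.1
gripper_force: 0.0
```

```bash
python3 snap.py w4
```

```text
[314.5  12.9 253.9] [-180.   -0.  180.] [  0.  -8. 113.  -0.  74. -90.] [238.7  12.5 425. ]
```

View pics/w4.png

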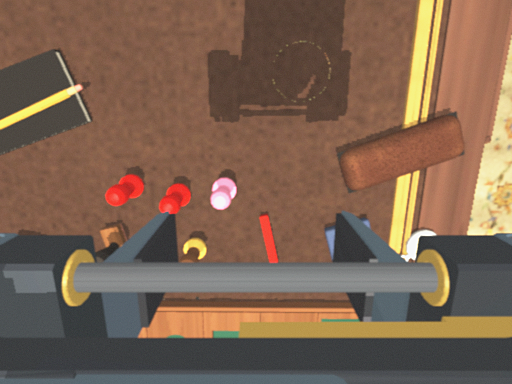

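w4 shows I pulled back the wrong way: the tray slid further under the gripper. I'll move forward instead.

{"name": "move_arm", "arguments": {
  "motion": [
    [91,[0.9,0.2,0],[0,0,0]],
    [91,[0.9,0.2,0],[0,0,0]],
    [91,[0.9,0.2,0],[0,0,0]],
    [91,[0.9,0.2,0],[0,0,0]],
    [91,[0.9,0.2,0],[0,0,0]],
    [91,[0.9,0.2,0],[0,0,0]],
    [91,[0.9,0.2,0],[0,0,0]],
    [91,[0.9,0.2,0],[0,0,0]],
    [91,[0.9,0.2,0],[0,0,0]],
    [91,[0.9,0.2,0],[0,0,0]],
    [91,[0.9,0.2,0],[0,0,0]],
    [91,[0.9,0.2,0],[0,0,0]],
    [91,[0,0,0],[0,0,0]],
    [91,[0,0,0],[0,0,0]],
    [91,[0,0,0],[0,0,0]]
  ]
}}

```text
time_s: 6.1
ee_pos: [583.7, 72.1, 253.4]
ee_rot: [-180.0, -0.1, 179.9]
force: [-0.0, -0.1, 0.5]
gripper_width: 90.7
gripper_force: 0.0
```

```bash
python3 snap.py w5
```

```text
[583.4  72.3 253.8] [-1.800e+02 -1.000e-01  1.799e+02] [  6.  18.  84.  -0.  78. -84.] [507.9  71.6 424.6]
```

{"name": "move_arm", "arguments": {
  "motion": [
    [91,[0,-0.95,0],[0,0,0]],
    [91,[0,-0.95,0],[0,0,0]],
    [91,[0,-0.95,0],[0,0,0]],
    [91,[0,-0.95,0],[0,0,0]],
    [91,[0,-0.95,0],[0,0,0]],
    [91,[0,-0.95,0],[0,0,0]],
    [91,[0,-0.95,0],[0,0,0]],
    [91,[0,-0.95,0],[0,0,0]],
    [91,[0,0,0],[0,0,0]],
    [91,[0,0,0],[0,0,0]],
    [91,[0,0,0],[0,0,0]]
  ]
}}

```text
time_s: 7.07
ee_pos: [583.4, -116.3, 254.3]
ee_rot: [180.0, 0.0, 180.0]
force: [-0.0, -0.5, 0.7]
gripper_width: 90.9
gripper_force: 0.0
```

```bash
python3 snap.py w6; cat > seg.py <<'E'
import sys,pickle
from h import *
np.set_printoptions(precision=1,suppress=True)
R=dict(green=((65,60,40),(95,255,255)),blue=((100,60,50),(130,255,255)),wax=((0,220,150),(6,255,255)),yel=((20,120,120),(32,255,255)),brown=((8,110,90),(18,255,255)),dark=((85,0,0),(130,120,90)))
def blobs(n,c,lo=60,hi=20000):
    i=cv2.imread(f"pics/{n}.png");m=cv2.inRange(cv2.cvtColor(i,cv2.COLOR_BGR2HSV),*map(np.array,R[c]))
    cs,_=cv2.findContours(m,cv2.RETR_EXTERNAL,cv2.CHAIN_APPROX_NONE);o=[]
    for k in cs:
        a=cv2.contourArea(k)
        if lo<a<hi:o.append((k[:,0].astype(float),a))
    return o
def load(n):return pickle.load(open(f"pics/{n}.pkl","rb"))
def rect(C,k,z):
    p=onplane(C,k,z)[:,:2].astype(np.float32);return cv2.minAreaRect(p)
E
python3 - <<'E'
from seg import *
for n in("w1","w2","w5","w6"):
  C=load(n)
  for c in R:
    for k,a in blobs(n,c,80):
      cen=(k.min(0)+k.max(0))/2
      if n in("w1","w2") and cen[1]>225: continue
      if n in("w5","w6") and (c!="green"or cen[1]>300):continue
      r=rect(C,k,16);print(n,c,cen,a,np.r_[r[0],r[1],r[2]])
E
```

```text
[ 583.6 -115.9  254.3] [ 180.    0. -180.] [ -12.   19.   83.    0.   78. -102.] [ 507.4 -117.1  425.3]
w1 blue [325.5 163.5] 3048.0 [441.8 149.9  90.6  60.1  16.4]
w1 yel [378.5 206.5] 190.0 [499.9 224.1   6.5  75.2  89.8]
w1 yel [156. 162.] 185.0 [435.3 -68.6  30.1  24.   27.7]
w1 yel [373.5 148. ] 1668.0 [426.8 208.9  16.1 203.6  89.9]
w1 yel [388.5 109. ] 303.0 [373.5 224.6   6.1 103.6  89.9]
w1 yel [386.5   6.5] 134.5 [257.2 209.5  13.7  14.9   5.7]
w1 brown [484.5 223.5] 163.0 [524.2 373.7  35.5  30.7  89.8]
w1 brown [499.5 163. ] 227.5 [440.5 375.1  42.2  26.8   0.2]
w1 brown [273.  106.5] 170.0 [368.2  80.4  79.5   6.   89.8]
w1 brown [504.5  89.5] 168.5 [350.6 364.1  34.1  15.6  11.9]
w2 blue [492.5 165.5] 953.0 [444.8 136.5  92.2  46.6  15.9]
w2 yel [331. 162.] 179.5 [435.3 -81.1  22.3  30.7  56.1]
w2 yel [147.5  12. ] 383.5 [ 259.4 -301.8    8.9   67.6   22.6]
w2 brown [ 19.5 196. ] 2212.5 [ 485.3 -502.5  106.    53.9    0. ]
w2 brown [271.5 107. ] 132.5 [ 368.5 -156.9    7.2   83.3    0. ]
w2 brown [508.5  65. ] 89.0 [320.5 127.5  41.4   5.9  12.1]
w2 brown [10.5 35. ] 700.0 [ 286.8 -464.4   24.2   51.    78. ]
w2 dark [166.5 169.5] 129.0 [ 447.7 -292.1   38.6   14.2    0. ]
w5 green [118.5 175.5] 651.5 [ 597.5 -108.7   38.    39.2   84. ]
w5 green [183. 176.] 1640.5 [598.3 -23.4  55.4  53.8  89.9]
w5 green [248.5 176. ] 1173.0 [598.7  62.   34.9  62.4  88.9]
w5 green [313.5 176. ] 3915.5 [599.8 147.3  71.1 100.   89.5]
w5 green [ 52.5 174.5] 1156.5 [ 597.4 -193.1   22.6  108.9   89.6]
w6 green [260.5 175.5] 698.0 [ 598.  -110.2   39.7   39.5   44.9]
w6 green [326.  175.5] 1646.0 [598.4 -24.9  55.7  55.3  89.7]
w6 green [390. 176.] 1101.5 [599.3  60.3  33.6  62.3  89.3]
w6 green [456. 176.] 3766.0 [600.3 145.9  68.9 100.3  89.6]
w6 green [195. 174.] 1246.0 [ 597.6 -195.4   22.6  110.3   89.7]
```

View pics/w6.png

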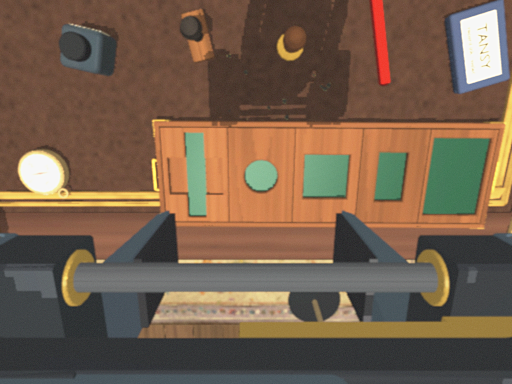

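w6 shows the whole tray, with the recesses at (195,174), (260,175), (326,175), (390,176) and (456,176). All five are 86 mm apart and match the given sizes. Next I'll refine the objects.

```bash
python3 - <<'E'
from seg import *
import sys
for n,ps in dict(w1=[(143,170),(160,160),(72,150),(47,162),(237,157),(325,160)],w2=[(342,170),(250,142),(249,161),(255,172),(142,172),(158,184),(160,160),(416,157),(280,190)]).items():
  h=cv2.cvtColor(cv2.imread(f"pics/{n}.png"),cv2.COLOR_BGR2HSV)
  for p in ps: print(n,p,h[p[1],p[0]])
i=cv2.imread("pics/w2.png")[110:210,110:370];cv2.imwrite("pics/c2.png",cv2.resize(i,(780,300),interpolation=2))
E
```

```text
w1 (143, 170) [ 12 153 211]
w1 (160, 160) [ 21 165 234]
w1 (72, 150) [ 13 141 114]
w1 (47, 162) [12 42 90]
w1 (237, 157) [  2 199 246]
w1 (325, 160) [ 25  47 244]
w2 (342, 170) [ 12 152 223]
w2 (250, 142) [ 13 144 152]
w2 (249, 161) [ 16  57 103]
w2 (255, 172) [ 15 147 241]
w2 (142, 172) [10  9 81]
w2 (158, 184) [ 88  25 142]
w2 (160, 160) [ 98  42 115]
w2 (416, 157) [  2 202 246]
w2 (280, 190) [ 11 113 131]
```

View pics/c2.png

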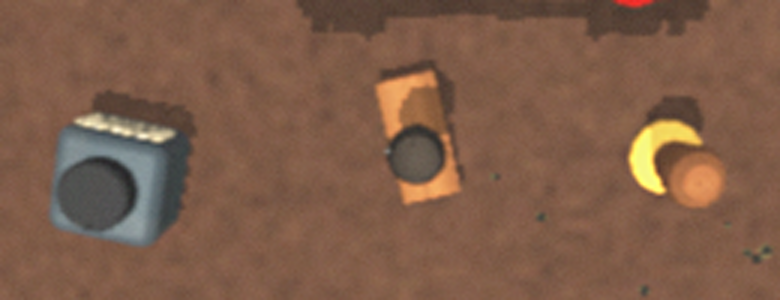

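The crop shows the bottle top face (cap at w2 (142,174)), the stamp base corners with the handle top at (249,161), and the brown seal's top at (342,169) over its brass foot at (332,162).

```bash
python3 - <<'E'
from seg import *
C={n:load(n) for n in("w1","w2","w6")}
f=lambda x,y:(110+(x+.5)/3-.5,110+(y+.5)/3-.5)
print("cap",*tri(C["w2"],f(97,193),C["w6"],(74,42)))
print("stamptop",*tri(C["w2"],f(416,154),C["w1"],(46,162)),tri(C["w2"],f(416,154),C["w6"],(190,27))[0])
print("sealtop",*tri(C["w2"],f(697,178),C["w1"],(143,170)),tri(C["w2"],f(697,178),C["w6"],(295,37))[0])
def rc(p,z):
    r=cv2.minAreaRect(onplane(C["w2"],[f(*q) for q in p],z)[:,:2].astype(np.float32));return np.r_[r[0],r[1],r[2]]
print("bottle",rc([(65,128),(175,142),(158,243),(52,230)],40))
print("stampbase",rc([(377,83),(435,68),(460,190),(407,204)],16))
print("sealfoot",onplane(C["w2"],[f(666,156)],10)[0])
for n in("w1","w2"):
    h=cv2.cvtColor(cv2.imread(f"pics/{n}.png"),cv2.COLOR_BGR2HSV)
    m=cv2.inRange(h,(0,170,150),(5,255,255));cs,_=cv2.findContours(m,0,cv2.CHAIN_APPROX_NONE)
    for k in cs:
        k=k[:,0].astype(float)
        if cv2.contourArea(k.astype(np.int32))>100 and 100<k[:,1].mean()<200 and np.ptp(k[:,1])>40:
            print("wax",n,(k.min(0)+k.max(0))/2);r=rect(C[n],k,11);print(np.r_[r[0],r[1],r[2]])
            e=[k[k[:,1]<k[:,1].min()+2].mean(0),k[k[:,1]>k[:,1].max()-2].mean(0)];print(e)
            C[n+"e"]=e
for a,b in zip(C["w1e"],C["w2e"]):print(*tri(C["w1"],a,C["w2"],b))
E
```

```text
cap [ 443.9 -309.4   59.1] 1.593416956225432
stamptop [ 429.  -185.2   59.1] 0.4901543494697899 [ 429.1 -185.3   57.5]
sealtop [439.4 -74.6  55.4] 0.9231781771259306 [438.7 -74.8  56.5]
bottle [ 445.6 -310.4   48.7   43.5   82.6]
stampbase [ 429.  -184.    54.5   25.4   13.2]
sealfoot [438.1 -76.3  10. ]
wax w1 [236.5 158. ]
[434.7  33.7  98.   13.   12.1]
[array([228.9, 122.3]), array([244. , 193.7])]
wax w2 [414.5 158. ]
[434.6  32.6  99.6  13.6  12.4]
[array([412.5, 121.6]), array([417. , 194.4])]
[387.1  24.5   8. ] 1.0207251252590313
[482.8  42.7   9.3] 0.8948880527874884
```

{"name": "move_arm", "arguments": {
  "motion": [
    [91,[-0.47,0.887,-0.58],[0,0,0.34]],
    [91,[-0.47,0.887,-0.58],[0,0,0.34]],
    [91,[-0.47,0.887,-0.58],[0,0,0.34]],
    [91,[-0.47,0.887,-0.58],[0,0,0.34]],
    [91,[-0.47,0.887,-0.58],[0,0,0.34]],
    [91,[-0.47,0.887,-0.58],[0,0,0.34]],
    [91,[-0.47,0.887,-0.58],[0,0,0.34]],
    [91,[-0.47,0.887,-0.58],[0,0,0.34]],
    [91,[-0.47,0.887,-0.58],[0,0,0.34]],
    [91,[-0.47,0.887,-0.58],[0,0,0.34]],
    [91,[-0.47,0.887,-0.58],[0,0,0.34]],
    [91,[-0.47,0.887,-0.58],[0,0,0.34]],
    [91,[0,0,0],[0,0,0]],
    [91,[0,0,0],[0,0,0]],
    [91,[0,0,0],[0,0,0]]
  ]
}}

```text
time_s: 8.37
ee_pos: [443.5, 150.0, 80.6]
ee_rot: [-180.0, 0.1, -163.6]
force: [0.8, 0.6, 0.3]
gripper_width: 90.8
gripper_force: 0.0
```

```bash
python3 snap.py w7
```

```text
[443.9 149.6  80.8] [-1.800e+02  1.000e-01 -1.637e+02] [ 17.  17. 114.  -0.  49. -89.] [370.3 127.9 251.5]
```

View pics/w7.png

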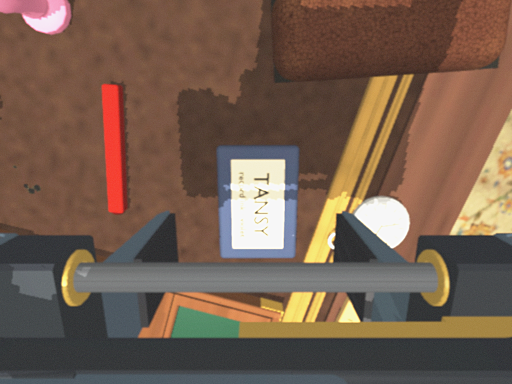

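w7 shows the pad squared between the fingers, rim columns 217-298 and centred at column 257. Descending to grip.

{"name": "move_arm", "arguments": {
  "motion": [
    [91,[-0.07,0,-0.6],[0,0,0]],
    [91,[0,0,-0.6],[0,0,0]],
    [91,[0,0,-0.6],[0,0,0]],
    [91,[0,0,-0.5],[0,0,0]],
    [91,[0,0,-0.4],[0,0,0]],
    [91,[0,0,-0.2],[0,0,0]],
    [91,[0,0,0],[0,0,0]],
    [91,[0,0,0],[0,0,0]],
    [55,[0,0,0],[0,0,0]],
    [55,[0,0,0],[0,0,0]],
    [55,[0,0,0],[0,0,0]],
    [55,[0,0,0],[0,0,0]],
    [55,[0,0,0],[0,0,0]],
    [55,[0,0,0],[0,0,0]],
    [55,[0,0,0],[0,0,0]],
    [55,[0,0,0],[0,0,0]]
  ],
  "grip_force": 25
}}

```text
time_s: 9.75
ee_pos: [441.5, 149.7, 7.8]
ee_rot: [180.0, 0.0, -163.7]
force: [-0.1, 0.2, 3.8]
gripper_width: 61.4
gripper_force: 25.0
```

{"name": "move_arm", "arguments": {
  "motion": [
    [55,[0,0,0.4],[0,0,0]],
    [55,[0,0,0.8],[0,0,0]],
    [55,[0,0,0.8],[0,0,0]],
    [55,[0.8,-0.01,0],[0,0,-0.52]],
    [55,[0.8,-0.01,0],[0,0,-0.52]],
    [55,[0.8,-0.01,0],[0,0,-0.52]],
    [55,[0.8,-0.01,0],[0,0,-0.52]],
    [55,[0.8,-0.01,0],[0,0,-0.52]],
    [55,[0.8,-0.01,0],[0,0,-0.52]],
    [55,[0.8,-0.01,0],[0,0,-0.52]],
    [55,[0.8,0,0],[0,0,-0.52]],
    [55,[0,0,0],[0,0,0]],
    [55,[0,0,0],[0,0,0]],
    [55,[0,0,0],[0,0,0]]
  ]
}}

```text
time_s: 10.92
ee_pos: [600.0, 147.6, 56.7]
ee_rot: [-180.0, -0.1, 179.7]
force: [0.1, -0.1, -1.9]
gripper_width: 62.0
gripper_force: 25.0
```

```bash
python3 snap.py w8; python3 - <<'E'
from seg import *
C=load("w8")
for z in(16,64):
  for c in("green","blue"):
    for k,a in blobs("w8",c,300):
      r=rect(C,k,z);print(z,c,(k.min(0)+k.max(0))/2,np.r_[r[0],r[1],r[2]])
E
```

```text
[599.8 147.6  56.9] [-1.800e+02 -1.000e-01  1.797e+02] [ 13.  30.  96.   0.  55. -77.] [524.4 147.3 227.9]
16 green [ 30.  213.5] [597.9 -15.2  42.1  54.4  89.7]
16 green [136. 213.] [598.2  63.7  34.   61.   89.7]
16 green [257.  154.5] [556.  148.3  71.2  14.1  89.1]
16 blue [255.  304.5] [671.6 146.1  77.5  20.2  89.7]
16 blue [255.  213.5] [599.1 146.4  72.3  79.4   0.3]
64 green [ 30.  213.5] [581.3  21.6  32.5  42.1  89.7]
64 green [136. 213.] [581.5  82.7  26.3  47.2  89.7]
64 green [257.  154.5] [548.8 148.1  55.1  10.9  89.1]
64 blue [255.  304.5] [638.2 146.4  60.   15.6  89.7]
64 blue [255.  213.5] [582.2 146.6  55.9  61.4   0.3]
```

View pics/w8.png

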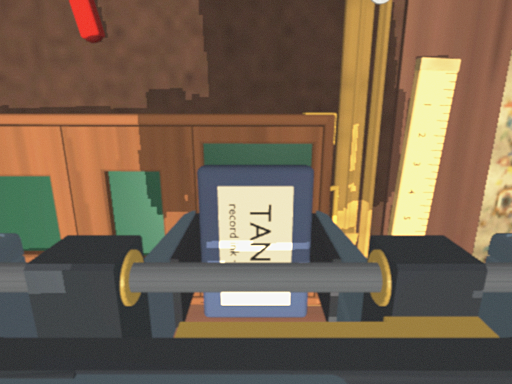

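w8 shows the pad straight in the grip (columns 200-313) over its recess. The recess's near edge and the pad agree with the plan to within 2 mm.

{"name": "move_arm", "arguments": {
  "motion": [
    [55,[0.05,0.03,-0.4],[0,0,0]],
    [55,[0,0,-0.4],[0,0,0]],
    [55,[0,0,-0.3],[0,0,0]],
    [55,[0,0,-0.25],[0,0,0]],
    [55,[0,0,-0.15],[0,0,0]],
    [55,[0,0,0],[0,0,0]],
    [55,[0,0,0],[0,0,0]],
    [55,[0,0,0],[0,0,0]]
  ]
}}

```text
time_s: 11.63
ee_pos: [602.9, 148.6, 20.2]
ee_rot: [180.0, 0.0, 179.7]
force: [1.1, -0.6, -1.3]
gripper_width: 61.8
gripper_force: 25.0
```

{"name": "move_arm", "arguments": {
  "motion": [
    [55,[-0.03,0,-0.06],[0,0,0]],
    [55,[0,0,0],[0,0,0]],
    [66,[0,0,0],[0,0,0]],
    [72,[0,0,0],[0,0,0]],
    [80,[0,0,0],[0,0,0]],
    [80,[0,0,0],[0,0,0]],
    [80,[0,0,0.4],[0,0,0]],
    [80,[0,0,0.8],[0,0,0]],
    [80,[0,0,1],[0,0,0]],
    [80,[0,0,1],[0,0,0]],
    [80,[0,0,1],[0,0,0]],
    [80,[0,0,0],[0,0,0]],
    [80,[0,0,0],[0,0,0]]
  ]
}}

```text
time_s: 12.72
ee_pos: [602.9, 148.8, 125.8]
ee_rot: [179.9, 0.2, 179.7]
force: [0.3, -1.2, -0.4]
gripper_width: 80.1
gripper_force: 0.0
```

```bash
python3 snap.py w9; python3 - <<'E'
from seg import *
C=load("w9")
for k,a in blobs("w9","blue",300):
      r=rect(C,k,26);print((k.min(0)+k.max(0))/2,np.r_[r[0],r[1],r[2]])
E
```

```text
[601.7 148.5 124.1] [180.    0.  179.7] [ 13.  26.  91.   0.  63. -77.] [526.1 148.3 296.5]
[255. 190.] [602.1 147.8  60.8  89.8  89.6]
```

{"name": "move_arm", "arguments": {
  "motion": [
    [91,[-0.46,-0.8885,-0.06],[0,0,0.225]],
    [91,[-0.46,-0.8885,-0.06],[0,0,0.225]],
    [91,[-0.46,-0.8885,-0.06],[0,0,0.225]],
    [91,[-0.46,-0.8885,-0.06],[0,0,0.225]],
    [91,[-0.46,-0.8885,-0.06],[0,0,0.225]],
    [91,[-0.46,-0.8885,-0.06],[0,0,0.225]],
    [91,[-0.46,-0.8885,-0.06],[0,0,0.225]],
    [91,[-0.46,-0.8885,-0.06],[0,0,0.225]],
    [91,[-0.46,-0.8885,-0.06],[0,0,0.225]],
    [91,[-0.46,-0.8885,-0.06],[0,0,0.225]],
    [91,[-0.46,-0.8885,-0.06],[0,0,0.225]],
    [91,[-0.46,-0.8885,-0.06],[0,0,0.225]],
    [91,[-0.46,-0.8885,-0.06],[0,0,0.225]],
    [91,[-0.46,-0.8885,-0.06],[0,0,0.225]],
    [91,[-0.46,-0.8885,-0.06],[0,0,0.225]],
    [91,[0,0,0],[0,0,0]],
    [91,[0,0,0],[0,0,0]],
    [91,[0,0,0],[0,0,0]]
  ]
}}

```text
time_s: 14.27
ee_pos: [428.9, -184.1, 100.2]
ee_rot: [179.9, -0.1, -166.8]
force: [-0.0, -0.0, 0.4]
gripper_width: 90.9
gripper_force: 0.0
```

```bash
python3 snap.py w10
```

```text
[ 429.2 -183.9  100.4] [ 179.9   -0.  -166.8] [ -25.   15.  113.    0.   52. -128.] [ 355.1 -202.3  271.4]
```

View pics/w10.png

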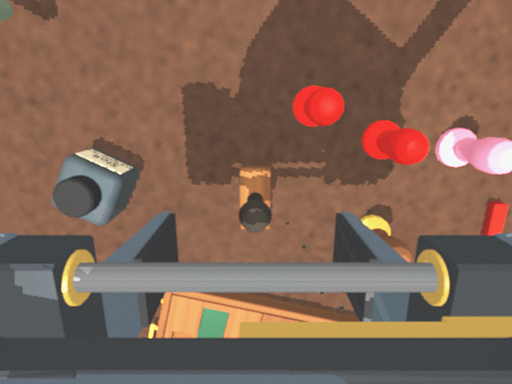

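w10 shows the stamp base upright between the fingers, columns 238-272 with the handle at (255,212), and aligned.

{"name": "move_arm", "arguments": {
  "motion": [
    [91,[0,-0.03,-0.6],[0,0,0]],
    [91,[0,0,-0.7],[0,0,0]],
    [91,[0,0,-0.7],[0,0,0]],
    [91,[0,0,-0.6],[0,0,0]],
    [80,[0,0,-0.4],[0,0,0]],
    [70,[0,0,-0.2],[0,0,0]],
    [50,[0,0,0],[0,0,0]],
    [40,[0,0,0],[0,0,0]],
    [30,[0,0,0],[0,0,0]],
    [25,[0,0,0],[0,0,0]],
    [12,[0,0,0],[0,0,0]],
    [12,[0,0,0],[0,0,0]],
    [12,[0,0,0],[0,0,0]],
    [12,[0,0,0],[0,0,0]],
    [12,[0,0,0],[0,0,0]],
    [12,[0,0,0],[0,0,0]]
  ],
  "grip_force": 15
}}

```text
time_s: 15.65
ee_pos: [429.3, -185.4, 21.1]
ee_rot: [180.0, 0.0, -166.8]
force: [0.1, 0.1, 1.3]
gripper_width: 21.9
gripper_force: 15.0
```

{"name": "move_arm", "arguments": {
  "motion": [
    [12,[0,0,0.5],[0,0,0]],
    [12,[0,0,0.9],[0,0,0]],
    [12,[0,0,0.9],[0,0,0]],
    [12,[0.571,0.825,0.2],[0,0,-0.283]],
    [12,[0.571,0.825,0],[0,0,-0.283]],
    [12,[0.571,0.825,0],[0,0,-0.283]],
    [12,[0.571,0.825,0],[0,0,-0.283]],
    [12,[0.571,0.825,0],[0,0,-0.283]],
    [12,[0.571,0.825,0],[0,0,-0.283]],
    [12,[0.571,0.825,0],[0,0,-0.283]],
    [12,[0.571,0.825,0],[0,0,-0.283]],
    [12,[0.571,0.825,0],[0,0,-0.283]],
    [12,[0.571,0.825,0],[0,0,-0.283]],
    [12,[0.571,0.825,0],[0,0,-0.283]],
    [12,[0.571,0.825,0],[0,0,-0.283]],
    [12,[0,0,0],[0,0,0]],
    [12,[0,0,0],[0,0,0]],
    [12,[0,0,0],[0,0,0]]
  ]
}}

```text
time_s: 17.15
ee_pos: [599.8, 61.7, 83.0]
ee_rot: [-180.0, -0.1, 179.6]
force: [-0.9, 0.2, -0.3]
gripper_width: 22.3
gripper_force: 15.0
```

```bash
python3 snap.py w11
```

```text
[599.7  61.3  83.1] [-1.800e+02 -1.000e-01  1.796e+02] [  5.  27.  96.  -0.  57. -85.] [524.   61.5 254.1]
```

View pics/w11.png

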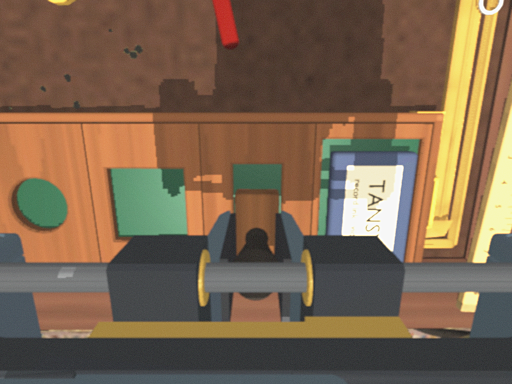

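w11 shows the stamp hanging straight, its base at columns 236-281, over the stamp recess (232-282). Lowering it.

{"name": "move_arm", "arguments": {
  "motion": [
    [12,[0.04,0.02,-0.5],[0,0,0]],
    [12,[0,0,-0.6],[0,0,0]],
    [12,[0,0,-0.5],[0,0,0]],
    [12,[0,0,-0.3],[0,0,0]],
    [12,[0,0,-0.15],[0,0,0]],
    [12,[0,0,0],[0,0,0]],
    [12,[0,0,0],[0,0,0]],
    [12,[0,0,0],[0,0,0]]
  ]
}}

```text
time_s: 17.87
ee_pos: [602.2, 62.4, 33.0]
ee_rot: [180.0, 0.1, 179.6]
force: [-0.5, -0.4, 0.4]
gripper_width: 22.1
gripper_force: 15.0
```

{"name": "move_arm", "arguments": {
  "motion": [
    [12,[-0.05,0,-0.08],[0,0,0]],
    [12,[0,0,-0.05],[0,0,0]],
    [12,[0,0,0],[0,0,0]],
    [12,[0,0,0],[0,0,0]]
  ]
}}

```text
time_s: 18.2
ee_pos: [600.4, 62.6, 29.1]
ee_rot: [180.0, 0.0, 179.6]
force: [0.7, -0.6, 1.1]
gripper_width: 22.0
gripper_force: 15.0
```

{"name": "move_arm", "arguments": {
  "motion": [
    [30,[0,0,0],[0,0,0]],
    [45,[0,0,0],[0,0,0]],
    [60,[0,0,0],[0,0,0]],
    [60,[0,0,0.5],[0,0,0]],
    [60,[0,0,0.9],[0,0,0]],
    [60,[0,0,1],[0,0,0]],
    [60,[0,0,1],[0,0,0]],
    [60,[0,0,0.6],[0,0,0]],
    [60,[0,0,0],[0,0,0]],
    [60,[0,0,0],[0,0,0]]
  ]
}}

```text
time_s: 19.03
ee_pos: [600.6, 62.6, 129.4]
ee_rot: [180.0, 0.1, 179.6]
force: [1.2, 0.1, -1.6]
gripper_width: 59.9
gripper_force: 0.0
```

```bash
python3 snap.py w12
```

```text
[599.8  62.6 128.2] [-1.800e+02 -1.000e-01  1.796e+02] [  5.  24.  93.   0.  63. -85.] [524.3  62.4 300.4]
```

{"name": "move_arm", "arguments": {
  "motion": [
    [91,[-0.39,-0.93,0],[0,0,-0.11]],
    [91,[-0.39,-0.93,0],[0,0,-0.11]],
    [91,[-0.39,-0.93,0],[0,0,-0.11]],
    [91,[-0.39,-0.93,0],[0,0,-0.11]],
    [91,[-0.39,-0.93,0],[0,0,-0.11]],
    [91,[-0.39,-0.93,0],[0,0,-0.11]],
    [91,[-0.39,-0.93,0],[0,0,-0.11]],
    [91,[-0.39,-0.93,0],[0,0,-0.11]],
    [91,[-0.39,-0.93,0],[0,0,-0.11]],
    [91,[-0.39,-0.93,0],[0,0,-0.11]],
    [91,[-0.39,-0.93,0],[0,0,-0.11]],
    [91,[-0.39,-0.93,0],[0,0,-0.11]],
    [91,[-0.39,-0.93,0],[0,0,-0.11]],
    [91,[-0.39,-0.93,0],[0,0,-0.11]],
    [91,[-0.39,-0.93,0],[0,0,-0.11]],
    [91,[-0.39,-0.93,0],[0,0,-0.11]],
    [91,[0,0,0],[0,0,0]],
    [91,[0,0,0],[0,0,0]],
    [91,[0,0,0],[0,0,0]]
  ]
}}

```text
time_s: 20.67
ee_pos: [443.8, -308.6, 127.7]
ee_rot: [179.9, -0.1, 172.5]
force: [-0.4, 0.4, -0.1]
gripper_width: 90.8
gripper_force: 0.0
```

```bash
python3 snap.py w13; python3 - <<'E'
import cv2,numpy as np
a=cv2.imread("pics/w12.png")[60:260];b=cv2.imread("pics/w13.png")
cv2.imwrite("pics/c3.png",np.vstack([a,b]))
E
```

```text
[ 444.1 -308.4  128. ] [ 1.799e+02 -1.000e-01  1.726e+02] [ -36.   19.  101.    0.   59. -119.] [ 368.8 -299.9  298.9]
```

View pics/c3.png

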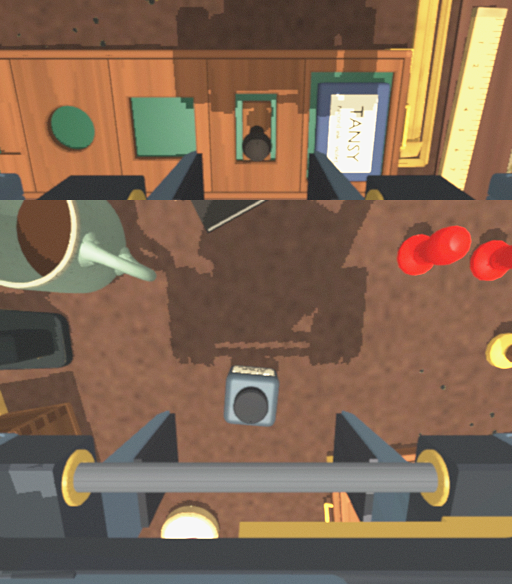

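Top half: the stamp is inside its recess with green showing on all sides. Bottom half (w13): the bottle is squared, with its cap at about (251,205), slightly left of centre.

```bash
python3 - <<'E'
from seg import *
C=load("w13");print(onplane(C,[(250.5,205)],56))
i=cv2.imread("pics/w13.png");h=cv2.cvtColor(i,cv2.COLOR_BGR2HSV)
m=cv2.inRange(h,(70,20,60),(125,255,255));m[:130]=0;m[235:]=0;m[:,:190]=0;m[:,330:]=0
k=np.argwhere(m)[:,::-1].astype(float);r=rect(C,k,40);print(np.r_[r[0],r[1],r[2]])
E
```

```text
[[ 444.8 -313.3   56. ]]
[ 443.8 -313.2   43.4   46.8   76.9]
```

{"name": "move_arm", "arguments": {
  "motion": [
    [91,[0,-0.17,-0.7],[0,0,-0.8]],
    [91,[0,0,-0.9],[0,0,0]],
    [91,[0,0,-0.9],[0,0,0]],
    [91,[0,0,-0.9],[0,0,0]],
    [91,[0,0,-0.7],[0,0,0]],
    [91,[0,0,-0.4],[0,0,0]],
    [75,[0,0,0],[0,0,0]],
    [65,[0,0,0],[0,0,0]],
    [58,[0,0,0],[0,0,0]],
    [54,[0,0,0],[0,0,0]],
    [51,[0,0,0],[0,0,0]],
    [49,[0,0,0],[0,0,0]],
    [40,[0,0,0],[0,0,0]],
    [40,[0,0,0],[0,0,0]],
    [40,[0,0,0],[0,0,0]],
    [40,[0,0,0],[0,0,0]]
  ],
  "grip_force": 20
}}

```text
time_s: 22.05
ee_pos: [444.5, -313.7, 17.0]
ee_rot: [180.0, 0.0, 169.4]
force: [-1.7, 1.4, 5.7]
gripper_width: 45.7
gripper_force: 20.0
```

{"name": "move_arm", "arguments": {
  "motion": [
    [40,[0,0,0.4],[0,0,0]],
    [40,[0,0,0.8],[0,0,0]],
    [40,[0,0,0.9],[0,0,0]],
    [40,[0.24,0.445,0.7],[0,0,0.196]],
    [40,[0.478,0.891,0],[0,0,0.196]],
    [40,[0.478,0.891,0],[0,0,0.196]],
    [40,[0.478,0.891,0],[0,0,0.196]],
    [40,[0.478,0.891,0],[0,0,0.196]],
    [40,[0.478,0.891,0],[0,0,0.196]],
    [40,[0.478,0.891,0],[0,0,0.196]],
    [40,[0.478,0.891,0],[0,0,0.196]],
    [40,[0.478,0.891,0],[0,0,0.196]],
    [40,[0.478,0.891,0],[0,0,0.196]],
    [40,[0.478,0.891,0],[0,0,0.196]],
    [40,[0.478,0.891,0],[0,0,0.196]],
    [40,[0.478,0.891,0],[0,0,0.196]],
    [40,[0.24,0.445,0],[0,0,0]],
    [40,[0,0,0],[0,0,0]],
    [40,[0,0,0],[0,0,0]],
    [40,[0,0,0],[0,0,0]]
  ]
}}

```text
time_s: 23.72
ee_pos: [599.0, -25.0, 86.3]
ee_rot: [-180.0, -0.1, 179.5]
force: [-0.1, -0.0, -1.3]
gripper_width: 46.1
gripper_force: 20.0
```

```bash
python3 snap.py w14
```

```text
[599.  -25.2  86.4] [-1.800e+02 -1.000e-01  1.795e+02] [ -3.  26.  97.  -0.  57. -93.] [523.2 -25.1 257.5]
```

View pics/w14.png

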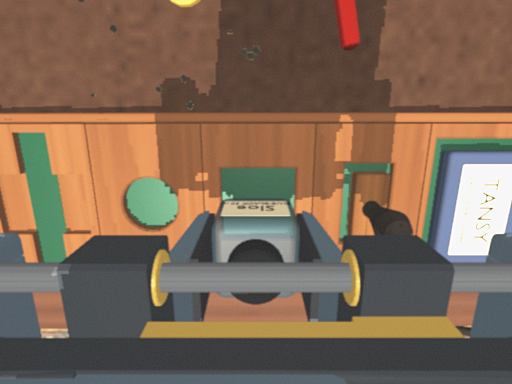

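w14 shows the bottle upright and square in the grip, its cap at about (257,270) and the recess just behind. I'll check its x offset before lowering it.

```bash
python3 - <<'E'
from seg import *
C=load("w14");print(onplane(C,[(257,271),(257,236),(257,304)],125.4),onplane(C,[(257,219)],109.4),proj(C,[(599,-25,125.4),(576,-25,109.4)]))
E
```

```text
[[597.3 -25.  125.4]
 [579.9 -24.9 125.4]
 [614.8 -25.1 125.4]] [[577.7 -24.8 109.4]] [[257.1 274.3]
 [256.6 215.8]]
```

{"name": "move_arm", "arguments": {
  "motion": [
    [40,[0.02,0.03,-0.5],[0,0,0]],
    [40,[0,0,-0.7],[0,0,0]],
    [40,[0,0,-0.6],[0,0,0]],
    [40,[0,0,-0.3],[0,0,0]],
    [40,[0,0,-0.15],[0,0,0]],
    [40,[0,0,0],[0,0,0]],
    [40,[0,0,0],[0,0,0]],
    [40,[0,0,0],[0,0,0]]
  ]
}}

```text
time_s: 24.43
ee_pos: [601.0, -23.6, 31.2]
ee_rot: [-180.0, 0.1, 179.5]
force: [-0.5, -0.1, -1.1]
gripper_width: 46.0
gripper_force: 20.0
```

{"name": "move_arm", "arguments": {
  "motion": [
    [40,[-0.03,0,-0.1],[0,0,0]],
    [40,[0,0,-0.08],[0,0,0]],
    [40,[0,0,-0.04],[0,0,0]],
    [40,[0,0,0],[0,0,0]],
    [40,[0,0,0],[0,0,0]]
  ]
}}

```text
time_s: 24.85
ee_pos: [599.6, -23.3, 25.0]
ee_rot: [180.0, 0.0, 179.6]
force: [-0.8, 0.5, 0.7]
gripper_width: 45.8
gripper_force: 20.0
```

{"name": "move_arm", "arguments": {
  "motion": [
    [50,[0,0,0],[0,0,0]],
    [58,[0,0,0],[0,0,0]],
    [64,[0,0,0],[0,0,0]],
    [64,[0,0,0.5],[0,0,0]],
    [64,[0,0,0.9],[0,0,0]],
    [64,[0,0,1],[0,0,0]],
    [64,[0,0,1],[0,0,0]],
    [64,[0,0,0.6],[0,0,0]],
    [64,[0,0,0],[0,0,0]],
    [64,[0,0,0],[0,0,0]]
  ]
}}

```text
time_s: 25.68
ee_pos: [599.8, -23.4, 125.3]
ee_rot: [180.0, 0.1, 179.6]
force: [-0.2, 0.1, -1.0]
gripper_width: 64.4
gripper_force: 0.0
```

```bash
python3 snap.py w15
```

```text
[599.  -23.3 124. ] [ 1.800e+02 -1.000e-01  1.796e+02] [ -3.  24.  94.   0.  62. -93.] [523.5 -23.5 296.2]
```

{"name": "move_arm", "arguments": {
  "motion": [
    [64,[-0.824,0.284,0],[0,0,0.38]],
    [64,[-0.824,0.284,0],[0,0,0.38]],
    [50,[-0.824,0.284,0],[0,0,0.38]],
    [50,[-0.824,0.284,-0.1],[0,0,0.38]],
    [50,[-0.824,0.284,-0.3],[0,0,0.38]],
    [50,[-0.824,0.284,-0.3],[0,0,0.38]],
    [50,[-0.824,0.284,-0.3],[0,0,0.38]],
    [50,[-0.824,0.284,-0.3],[0,0,0.38]],
    [50,[0,0,0],[0,0,0]],
    [50,[0,0,0],[0,0,0]],
    [50,[0,0,0],[0,0,0]]
  ]
}}

```text
time_s: 26.65
ee_pos: [435.2, 33.4, 91.8]
ee_rot: [-180.0, -0.0, -168.3]
force: [0.6, -0.5, 0.6]
gripper_width: 50.1
gripper_force: 0.0
```

```bash
python3 snap.py w16; python3 - <<'E'
from seg import *
C=load("w16")
h=cv2.cvtColor(cv2.imread("pics/w16.png"),cv2.COLOR_BGR2HSV)
m=cv2.inRange(h,(0,170,120),(5,255,255))|cv2.inRange(h,(175,170,120),(180,255,255));m[:,:200]=0;m[:,320:]=0
cs,_=cv2.findContours(m,0,1);k=max(cs,key=cv2.contourArea)[:,0].astype(float)
r=rect(C,k,11);print(k.min(0),k.max(0),np.r_[r[0],r[1],r[2]])
a=cv2.imread("pics/w15.png")[60:260];b=cv2.imread("pics/w16.png")
cv2.imwrite("pics/c4.png",np.vstack([a,b]))
E
```

```text
[435.8  33.3  92.1] [-180.     0.  -168.3] [  3.  13. 117.  -0.  50. -99.] [360.8  17.3 262.9]
[249. 139.] [264. 253.] [434.3  33.5  98.1  12.4  12.1]
```

View pics/c4.png

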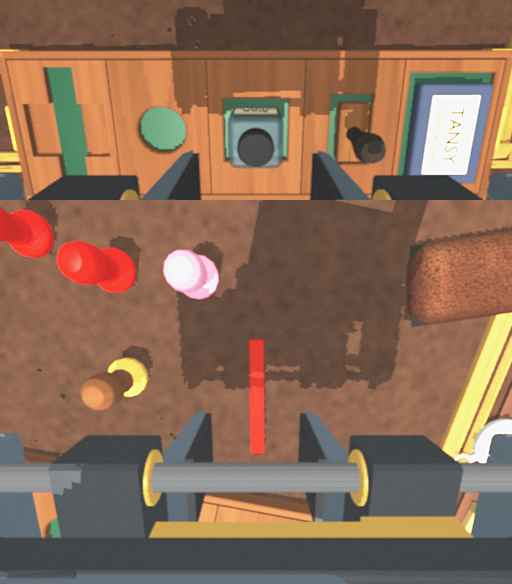

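Top half: the bottle stands in its recess with green margins. Bottom half: the wax stick is aligned between the fingers, columns 249-264.

{"name": "move_arm", "arguments": {
  "motion": [
    [50,[-0.04,0,-0.7],[0,0,0]],
    [50,[0,0,-0.8],[0,0,0]],
    [50,[0,0,-0.8],[0,0,0]],
    [50,[0,0,-0.7],[0,0,0]],
    [50,[0,0,-0.35],[0,0,0]],
    [50,[0,0,-0.15],[0,0,0]],
    [40,[0,0,0],[0,0,0]],
    [30,[0,0,0],[0,0,0]],
    [20,[0,0,0],[0,0,0]],
    [16,[0,0,0],[0,0,0]],
    [8,[0,0,0],[0,0,0]],
    [8,[0,0,0],[0,0,0]],
    [8,[0,0,0],[0,0,0]],
    [8,[0,0,0],[0,0,0]]
  ],
  "grip_force": 15
}}

```text
time_s: 27.87
ee_pos: [434.0, 33.5, 5.2]
ee_rot: [-180.0, 0.1, -168.3]
force: [-0.1, 0.2, 4.4]
gripper_width: 11.7
gripper_force: 15.0
```

{"name": "move_arm", "arguments": {
  "motion": [
    [8,[0,0,0.4],[0,0,0]],
    [8,[0,0,0.8],[0,0,0]],
    [8,[0,0,0.9],[0,0,0]],
    [8,[0,0,0.9],[0,0,0]],
    [8,[0.275,-0.382,0.6],[0,0,-0.252]],
    [8,[0.549,-0.764,0],[0,0,-0.252]],
    [8,[0.549,-0.764,0],[0,0,-0.252]],
    [8,[0.549,-0.764,0],[0,0,-0.252]],
    [8,[0.549,-0.764,0],[0,0,-0.252]],
    [8,[0.549,-0.764,0],[0,0,-0.252]],
    [8,[0.549,-0.764,0],[0,0,-0.252]],
    [8,[0.549,-0.764,0],[0,0,-0.252]],
    [8,[0.549,-0.764,0],[0,0,-0.252]],
    [8,[0.549,-0.764,0],[0,0,-0.252]],
    [8,[0.549,-0.764,0],[0,0,-0.252]],
    [8,[0.549,-0.764,0],[0,0,-0.252]],
    [8,[0.275,-0.382,0],[0,0,0]],
    [8,[0,0,0],[0,0,0]],
    [8,[0,0,0],[0,0,0]],
    [8,[0,0,0],[0,0,0]]
  ]
}}

```text
time_s: 29.53
ee_pos: [597.3, -194.6, 94.4]
ee_rot: [179.9, -0.1, 179.7]
force: [0.1, 0.1, 0.0]
gripper_width: 11.8
gripper_force: 15.0
```

```bash
python3 snap.py w17; python3 - <<'E'
from seg import *
C=load("w17");s=state();z=s["ee_pos"][2]-5+11
h=cv2.cvtColor(cv2.imread("pics/w17.png"),cv2.COLOR_BGR2HSV)
m=cv2.inRange(h,(0,170,120),(5,255,255))|cv2.inRange(h,(175,170,120),(180,255,255));m[:,:200]=0;m[:,320:]=0
cs,_=cv2.findContours(m,0,1);k=max(cs,key=cv2.contourArea)[:,0].astype(float)
r=rect(C,k,z);print(k.min(0),k.max(0),np.r_[r[0],r[1],r[2]],onplane(C,k,z).min(0))
E
```

```text
[ 597.4 -194.5   94.6] [ 1.799e+02 -1.000e-01  1.797e+02] [ -19.   28.   92.    0.   60. -109.] [ 521.6 -195.1  265.6]
[245. 157.] [265. 261.] [ 577.8 -195.7   59.9   11.4    0.1] [ 547.8 -201.4  100.6]
```

View pics/w17.png

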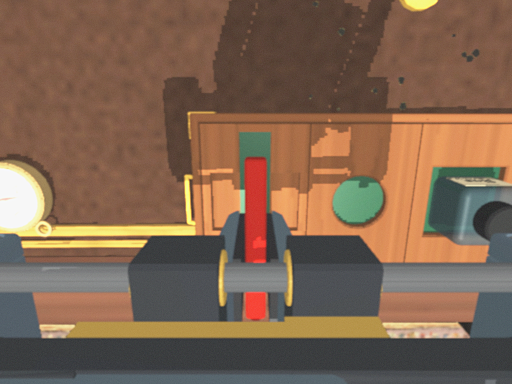

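w17 shows the wax at columns 245-265, centred over its groove (239-271) and parallel to it. Lowering it.

{"name": "move_arm", "arguments": {
  "motion": [
    [8,[0.01,-0.02,-0.6],[0,0,0]],
    [8,[0,0,-0.8],[0,0,0]],
    [8,[0,0,-0.8],[0,0,0]],
    [8,[0,0,-0.5],[0,0,0]],
    [8,[0,0,-0.2],[0,0,0]],
    [8,[0,0,0],[0,0,0]],
    [8,[0,0,0],[0,0,0]],
    [8,[0,0,0],[0,0,0]]
  ]
}}

```text
time_s: 30.25
ee_pos: [599.4, -196.2, 23.5]
ee_rot: [-180.0, 0.1, 179.6]
force: [-0.6, 0.3, 0.1]
gripper_width: 11.5
gripper_force: 15.0
```

Underside is at about 18.5, so 8 mm to go.

{"name": "move_arm", "arguments": {
  "motion": [
    [8,[-0.02,0.01,-0.15],[0,0,0]],
    [8,[0,0,-0.1],[0,0,0]],
    [8,[0,0,-0.06],[0,0,0]],
    [8,[0,0,0],[0,0,0]],
    [8,[0,0,0],[0,0,0]]
  ]
}}

```text
time_s: 30.67
ee_pos: [598.3, -196.0, 15.2]
ee_rot: [180.0, 0.0, 179.6]
force: [-1.3, 0.8, 4.3]
gripper_width: 12.1
gripper_force: 15.0
```

{"name": "move_arm", "arguments": {
  "motion": [
    [18,[0,0,0],[0,0,0]],
    [26,[0,0,0],[0,0,0]],
    [30,[0,0,0],[0,0,0]],
    [30,[0,0,0.4],[0,0,0]],
    [30,[0,0,0.9],[0,0,0]],
    [30,[0,0,1],[0,0,0]],
    [30,[0,0,1],[0,0,0]],
    [30,[0,0,0.8],[0,0,0]],
    [30,[0,0,0],[0,0,0]],
    [30,[0,0,0],[0,0,0]]
  ]
}}

```text
time_s: 31.5
ee_pos: [598.9, -196.3, 118.6]
ee_rot: [-179.9, 0.2, 179.6]
force: [-0.3, 0.4, -1.0]
gripper_width: 30.0
gripper_force: 0.0
```

```bash
python3 snap.py w18
```

```text
[ 597.9 -195.9  117. ] [180.   -0.  179.6] [ -19.   27.   90.    0.   63. -109.] [ 522.4 -196.3  289.4]
```

{"name": "move_arm", "arguments": {
  "motion": [
    [60,[-0.8,0.602,0],[0,0,0]],
    [60,[-0.8,0.602,0],[0,0,0]],
    [70,[-0.8,0.602,0],[0,0,0]],
    [70,[-0.8,0.602,0],[0,0,0]],
    [70,[-0.8,0.602,0],[0,0,0]],
    [70,[-0.8,0.602,0],[0,0,0]],
    [70,[-0.8,0.602,0],[0,0,0]],
    [70,[-0.8,0.602,0],[0,0,0]],
    [70,[0,0,0],[0,0,0]],
    [70,[0,0,0],[0,0,0]],
    [70,[0,0,0],[0,0,0]]
  ]
}}

```text
time_s: 32.47
ee_pos: [438.6, -75.8, 116.5]
ee_rot: [-180.0, -0.0, 179.6]
force: [0.5, -0.2, 0.2]
gripper_width: 70.1
gripper_force: 0.0
```

```bash
python3 snap.py w19; python3 - <<'E'
from seg import *
C=load("w19")
for k,a in blobs("w19","yel",150):
  r=rect(C,k,10);print((k.min(0)+k.max(0))/2,np.r_[r[0],r[1],r[2]])
print(proj(C,[(438.8,-75.5,60),(438.8,-75.5,10)]))
a=cv2.imread("pics/w18.png")[60:260];b=cv2.imread("pics/w19.png")
cv2.imwrite("pics/c5.png",np.vstack([a,b]))
E
```

```text
[439.  -76.  116.6] [-180.     0.   179.6] [ -11.   12.  114.   -0.   54. -101.] [362.6 -76.1 287.6]
[352.5 326.5] [583.   22.9 328.3  25.3  89.6]
[394.5 277.5] [527.4  59.8  63.   22.7  10.3]
[116.  277.5] [ 525.5 -214.7   22.8   63.4   77.6]
[257.  186.5] [433.8 -75.3  22.9  30.9   1.6]
[[256.8 209.3]
 [256.6 191.7]]
```

View pics/c5.png

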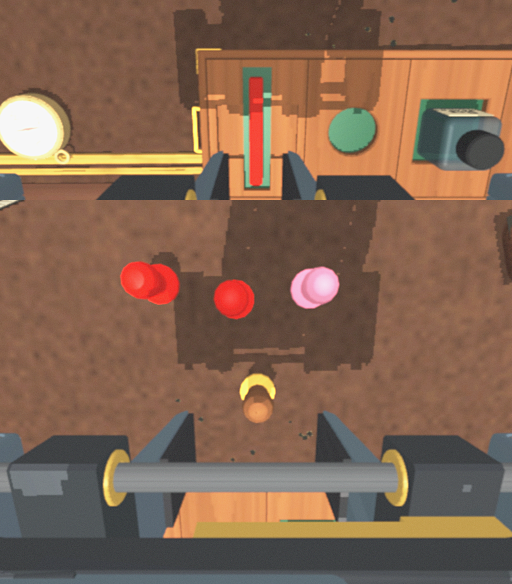

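Top half: the wax lies in its groove with green on both sides. Bottom half: the brown seal is centred between the fingers at (257,208).

{"name": "move_arm", "arguments": {
  "motion": [
    [70,[0,0.02,-0.6],[0,0,0]],
    [70,[0,0,-0.8],[0,0,0]],
    [70,[0,0,-0.8],[0,0,0]],
    [70,[0,0,-0.7],[0,0,0]],
    [70,[0,0,-0.4],[0,0,0]],
    [60,[0,0,-0.25],[0,0,0]],
    [50,[0,0,0],[0,0,0]],
    [40,[0,0,0],[0,0,0]],
    [32,[0,0,0],[0,0,0]],
    [28,[0,0,0],[0,0,0]],
    [18,[0,0,0],[0,0,0]],
    [18,[0,0,0],[0,0,0]],
    [18,[0,0,0],[0,0,0]],
    [18,[0,0,0],[0,0,0]]
  ],
  "grip_force": 20
}}

```text
time_s: 33.68
ee_pos: [438.6, -75.1, 28.6]
ee_rot: [180.0, 0.1, 179.6]
force: [-0.0, 1.1, 2.1]
gripper_width: 24.6
gripper_force: 20.0
```

{"name": "move_arm", "arguments": {
  "motion": [
    [18,[0,0,0.4],[0,0,0]],
    [18,[0,0,0.8],[0,0,0]],
    [18,[0,0,0.8],[0,0,0]],
    [18,[0.4,-0.09,0.5],[0,0,0]],
    [18,[0.803,-0.176,0],[0,0,0]],
    [18,[0.803,-0.176,0],[0,0,0]],
    [18,[0.803,-0.176,0],[0,0,0]],
    [18,[0.803,-0.176,0],[0,0,0]],
    [18,[0.803,-0.176,0],[0,0,0]],
    [18,[0.803,-0.176,0],[0,0,0]],
    [18,[0.803,-0.176,0],[0,0,0]],
    [18,[0.4,-0.09,0],[0,0,0]],
    [18,[0,0,0],[0,0,0]],
    [18,[0,0,0],[0,0,0]],
    [18,[0,0,0],[0,0,0]]
  ]
}}

```text
time_s: 34.93
ee_pos: [597.3, -110.1, 90.2]
ee_rot: [180.0, -0.1, 179.6]
force: [0.2, 0.5, -1.3]
gripper_width: 24.0
gripper_force: 20.0
```

```bash
python3 snap.py w20; python3 - <<'E'
from seg import *
C=load("w20");z=state()["ee_pos"][2]-28.6+10
for k,a in blobs("w20","yel",60):
  if k[:,1].max()<300 and 200<k[:,0].mean()<320:
    p=onplane(C,k,z);print((k.min(0)+k.max(0))/2,p.min(0),p.max(0))
for k,a in blobs("w20","green",60):print((k.min(0)+k.max(0))/2,onplane(C,k,16).min(0),onplane(C,k,16).max(0))
E
```

```text
[ 597.4 -110.1   90.5] [ 1.800e+02 -1.000e-01  1.796e+02] [ -12.   27.   95.    0.   58. -101.] [ 521.7 -110.4  261.4]
[255. 222.] [ 581.2 -124.5   71.9] [605.7 -97.6  71.9]
[386.5 196.5] [587.  -12.9  16. ] [599.6   1.2  16. ]
[256.5 195.5] [ 577.3 -130.6   16. ] [606.4 -89.3  16. ]
[361.5 201.5] [570.5 -53.4  16. ] [625.4   1.7  16. ]
[467. 201.] [568.   42.9  16. ] [628.8  75.3  16. ]
[149.5 184.5] [ 542.3 -205.8   16. ] [ 625.3 -182.4   16. ]
```

{"name": "move_arm", "arguments": {
  "motion": [
    [18,[0.06,0,-0.5],[0,0,0]],
    [18,[0,0,-0.6],[0,0,0]],
    [18,[0,0,-0.5],[0,0,0]],
    [18,[0,0,-0.3],[0,0,0]],
    [18,[0,0,-0.1],[0,0,0]],
    [18,[0,0,0],[0,0,0]],
    [18,[0,0,0],[0,0,0]],
    [18,[0,0,0],[0,0,0]]
  ]
}}

```text
time_s: 35.65
ee_pos: [600.7, -110.5, 41.6]
ee_rot: [-180.0, 0.1, 179.6]
force: [-0.6, 0.3, -1.0]
gripper_width: 24.1
gripper_force: 20.0
```

{"name": "move_arm", "arguments": {
  "motion": [
    [18,[-0.02,0.01,-0.1],[0,0,0]],
    [18,[0,0,-0.06],[0,0,0]],
    [18,[0,0,-0.03],[0,0,0]],
    [18,[0,0,0],[0,0,0]],
    [18,[0,0,0],[0,0,0]]
  ]
}}

```text
time_s: 36.07
ee_pos: [600.1, -110.1, 36.6]
ee_rot: [180.0, 0.1, 179.6]
force: [-0.2, 1.5, 4.2]
gripper_width: 24.2
gripper_force: 20.0
```

Contact on the floor. Release, rise and step back for a final view.

{"name": "move_arm", "arguments": {
  "motion": [
    [32,[0,0,0],[0,0,0]],
    [42,[0,0,0],[0,0,0]],
    [52,[0,0,0],[0,0,0]],
    [56,[0,0,0.4],[0,0,0]],
    [56,[0,0,0.9],[0,0,0]],
    [56,[0,0,1],[0,0,0]],
    [56,[0,0,1],[0,0,0]],
    [56,[0,0,1],[0,0,0]],
    [56,[0,0.4,1],[0,0,0]],
    [56,[0,0.9,1],[0,0,0]],
    [56,[0,0.9,1],[0,0,0]],
    [56,[0,0.9,0],[0,0,0]],
    [56,[0,0.5,0],[0,0,0]],
    [56,[0,0,0],[0,0,0]],
    [56,[0,0,0],[0,0,0]],
    [56,[0,0,0],[0,0,0]]
  ]
}}

```text
time_s: 37.4
ee_pos: [599.2, -21.1, 217.4]
ee_rot: [-180.0, -0.1, 179.6]
force: [0.8, -0.9, 0.6]
gripper_width: 55.8
gripper_force: 0.0
```

```bash
python3 snap.py w21; python3 - <<'E'
from h import *
a=grab_frame("side")[110:260,220:400]
b=cv2.imread("pics/w21.png")[60:240]
cv2.imwrite("pics/c6.png",np.vstack([b,cv2.resize(a,(512,427),interpolation=2)])[:600])
E
```

```text
[599.3 -21.2 217.4] [-1.800e+02 -1.000e-01  1.796e+02] [ -3.  20.  86.  -0.  74. -93.] [523.5 -21.2 388.6]
```

View pics/c6.png

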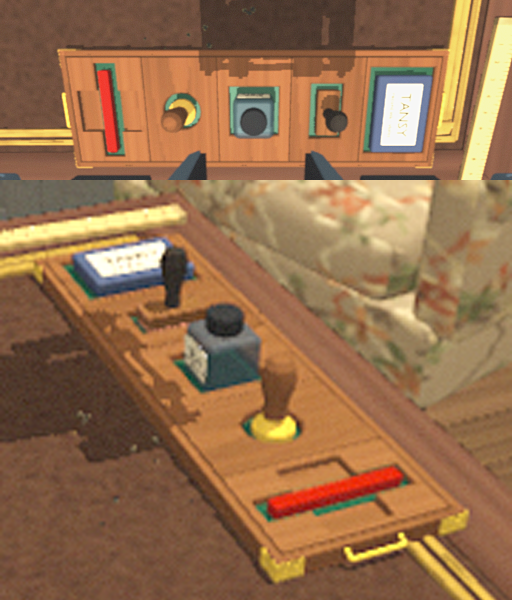

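The last views show all five items upright or flat in their own recesses, with green around each. I'm handing in.

```bash
python3 -c "
from workcell import *
print(job_done())"
```

```text
the job is handed in; nothing more can be done
None
```

The ink pad, stamp, ink bottle, wax and dark wooden seal were placed in that order, each in its own recess, and the job was handed in at about 37 s; the final pictures show all five seated, though no verdict came back.

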